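Put the spice jar away in the touch-lid spice box

TASK

Put the spice jar from the worktop away in the touch-lid spice box. Its lid is strongly sprung and its touch catch lets go when the front of the lid is pressed right down: ride the lid up slowly with the hand until it is fully open, never letting it fly, and stand the jar upright in the empty bay beside the other two. Then push the lid right down without letting it spring back or forcing it, until the catch holds it shut by itself, leaving the other jars standing and the mug, the salt and the pepper where they are.

Things in the scene. Friction and masses are not known exactly. Their poses are not given: they have to be found in the camera images.
- spice_box: Fixed box, grey-green enamel, outside 164 (x) x 278 (y) x 117 mm high, walls 7 mm, inner floor 7 mm above the worktop. Origin: centre of its underside; x from the front (robot's side) to the hinge side at the back, y along its width, z up. Two dividers 40 mm high, at y = -44 and +44 mm, make three bays with centres at y = -88, 0, +88 mm, x = +8 mm.
- box_lid (a joint): Opening angle of the brown wooden lid, rad: 0 (to 0.008) shut and held by the catch, 1.57 at its open stop (upright), about -0.055 pressed right down to its lower stop. A spring always drives it open, with about 3.5 N at the front edge near shut and 2 N upright (less for a heavy lid): off the catch and left alone it flies up.
- lid_hinge (a point): Centre of the lid's hinge axis, which runs along the box's y; in the box frame 85 mm behind the centre, 128 mm up. The lid is a flat board 290 mm wide, 12 mm thick; when shut its top face is 12.5 mm above the axis; its front edge is 176 mm in front of the axis, with a thin dark skirt hanging 18 mm down round front and sides.
- lid_front (a point): Dark round thumb mark on the top face of the lid (moves with the lid): 152 mm from the hinge axis, 24 mm from the front edge, half-way along the width. The place to press. Its axes are the lid's: z out of the top face, x towards the hinge.
- free_bay_floor (a point): Centre of the floor of the empty bay (hidden under the lid until it is open; it differs from time to time which bay is empty).
- spice_0_mid (a point): Spice jar to be put away: glass with an orange-brown label and a green cap, 46 mm across, 106 mm high, about 0.1 kg, standing on the worktop. Point at its centre, 53 mm above its foot; z along the jar, up.
- spice_1_mid (a point): One of the two jars already standing in the box, same shape (46 x 106 mm, green cap). Point at its centre.
- spice_2_mid (a point): The other jar already standing in the box, same shape. Point at its centre.
- mug_mid (a point): White mug, 78 mm across, 97 mm high, bystander in front of the red chest. Point at its centre.
- salt_mid (a point): Glass salt shaker with a metal top, 44 mm across, 90 mm high, bystander behind the box. Point at its centre.
- pepper_mid (a point): Wooden pepper mill, 58 mm across, 170 mm high, bystander behind the box. Point at its centre.
- box_catch (a point): Push-push catch in a black housing inside the middle of the front wall (66 mm wide, reaching 29 mm in). From shut, pressing the lid's front down 8 mm to the felt stop (4 N on the way, over 10 N at the stop) frees it as it comes back up; from open, pushing it to the same stop and letting up makes it hold at 0. A press short of the stop may not work it. It resets past 0.2 rad.

How it is judged:
By the outcome, as a careful person would: the job done as asked, in the order asked, and still so for the second after the job is handed in, with the robot touching nothing.
It also fails if it takes over 72 s, if anything falls off the work surface, if the arm or the gripper's body presses on something with over 40 N, if the wrist force passes 120 N, or if a joint passes its speed limit or range.

ROBOT

A 6-joint arm with a two-finger parallel gripper is mounted at the origin on a cart in front of the work surface, level with it; the furniture and walls round the work are solid. World frame = base frame: x ahead of the robot, y to its left, z up, the work surface at z = 0. Lengths are in m, angles in degrees, forces in N, time in s.
With the tool pointing down it reaches from about 0.3 to 1 m from the base axis. Payload 5.1 kg.
Tool frame: the origin (TCP) lies on the centre line of the jaws, within the pads' length; the fingertips stand 19 mm ahead of it and the grasp point (between the pads) is the TCP; z points along the fingers, y is the line along which they close (so a half turn about z gives the same grasp; the last joint's range is limited). The gripper opens to 95 mm and grips with 3 to 60 N. Pads are 20 mm wide; open, the fingers measure 119 mm over their backs; the gripper's body (75 mm by 180 mm) begins 59 mm behind the grasp point.
Start: joints at [67.002, 7.093, 94.555, -0, 78.352, -4.733], TCP at [0.204, 0.617, 0.234] pointing down, gripper open.
Joint ranges: [-149.61, 149.61], [-58.7, 133.49], [1.44, 155.28], [-77.14, 257.14], [18.33, 153.61], [-166.67, 166.67]. Speed limits (degrees/s): [147.25, 147.25, 180, 180, 180, 180].

INTERFACE

Orientations are given as [roll, pitch, yaw] about the fixed x, y, z axes, in that order (R = Rz(yaw) Ry(pitch) Rx(roll)).
In Python, from bench import * gives the robot as it stands.
- The arm moves only by the shell command python3 -m inch 'ROWS'. ROWS is JSON, a list of rows, each a list of 5 numbers: the opening, from 0 (shut) to 1 (fully open), then the shift along the tool's x, y, z in m, then the turn about the tool's z in rad. A call has 1 to 12 rows; each row shifts and turns the commanded pose from where the row before left it, along the tool's axes as they then stand; what a row does not reach is not made up. A row lasts 1/12 s, in which the tool goes at most 41.7 mm and 7.16 degrees, less where a joint would pass 70% of its speed; a pose out of reach is approached as far as the arm can. A call with a gripper value outside its range is refused whole. The fingers move at their own pace and stop on an object; the grip force is fixed at half the most. Time passes only in rows, so rows that do not move let the fingers close. It gives the time, the measured TCP pose, the force, the opening and the grip force at its end, in the units of the state.
- get_obs(): the state, without advancing time (a new reading comes with each control period).
- camera(name): name is "scene" or "top" or "wrist"; returns the picture (400x640x3 uint8, red, green, blue); there is no depth.
- camera_params(name): a dict with "fx", "fy", "cx", "cy" (pixels), "xyz" and "attitude" of the camera in the world. Camera axes: x right, y down, z forward; pixel columns grow to the right and rows downward; lengths in m; the calibration is good to about 2 mm. A picture is of the moment at which its call begins: read the wrist's pose just before it. camera_params takes no time and is no camera call; for the wrist camera it gives the pose at the moment of the call.
- close_job(): hands the job in; it is judged then, once.
The state is a dict: "t": time; "qpos": joint angles; "qd": joint speeds; "joint_torque": joint torques, N m; "eef_pos": TCP position; "orientation": TCP orientation; "contact_force": force on the tool from outside, world axes, zero at the start; "wrist_torque": the same for the moment, N m; "grip_width": opening from 0.0 (shut) to 1.0 (fully open); "finger_force": force on a finger pad.
Only numpy, scipy, OpenCV 4.12 (cv2) and the standard library are available. Lean on these libraries where they do the work, as an engineer would, in place of code of your own. Each camera call takes 0.05 s, during which the arm holds its last target. There are 200 camera calls.

## Working session

There is one attempt and no reset: what is moved stays moved. The work goes in short steps, Python scripts to look and compute and a shell command to move; the robot and the scene stay as the last step left them, time stands still between calls to the robot, and variables do not carry over. Pictures are saved under pics/ and viewed, at most 10 in all, crops included, and the job is handed in when it is done.

```bash
ls; mkdir -p pics; python3 - <<'E'
from bench import *
import cv2
print(get_obs())
for n in ("scene","top"):
    print(n,camera_params(n))
    cv2.imwrite(f"pics/{n}0.png",camera(n)[:,:,::-1])
print(camera_params("wrist"))
E
```

```text
pics
{'t': 0.0, 'qpos': array([ 6.70001233e+01,  7.13252888e+00,  9.46345881e+01, -1.17793022e-03,
        7.83517516e+01, -4.73181643e+00]), 'qd': array([ 0.03226847, -0.03276084, -0.00987211,  0.04104591,  0.07226776,
       -0.04422639]), 'joint_torque': array([-1.08948861e-03, -4.17596984e+01, -3.59930921e+01,  7.74060586e-02,
        4.89351258e-02, -1.59851406e-04]), 'eef_pos': array([0.20353574, 0.61666837, 0.23239271]), 'orientation': array([-1.79881441e+02, -8.65644714e-03,  1.61732170e+02]), 'contact_force': array([ 0.4275959 ,  0.39881352, -0.10337884]), 'wrist_torque': array([0.00385132, 0.02877508, 0.01936169]), 'finger_force': 0.0, 'grip_width': 0.9999742671372077}
scene {'fx': 412.2408847676352, 'fy': 412.2408847676352, 'cx': 313.1378385826016, 'cy': 201.6998284549201, 'xyz': array([ 0.09465394, -0.662978  ,  0.49075188]), 'attitude': array([-114.26299168,    0.85956124,  -37.41379536])}
top {'fx': 414.823784952673, 'fy': 414.823784952673, 'cx': 327.7572386198803, 'cy': 199.36571324598057, 'xyz': array([ 0.48408816, -0.04565334,  1.14063524]), 'attitude': array([-1.72891739e+02, -1.03202290e-01, -8.88043145e+01])}
{'fx': 342.3314535400473, 'fy': 342.3314535400473, 'cx': 319.5301247065213, 'cy': 205.77347798317732, 'xyz': array([0.12726596, 0.64241427, 0.38406993]), 'attitude': array([1.63442601e+02, 9.62743295e-02, 7.16239772e+01])}
```

View pics/scene0.png

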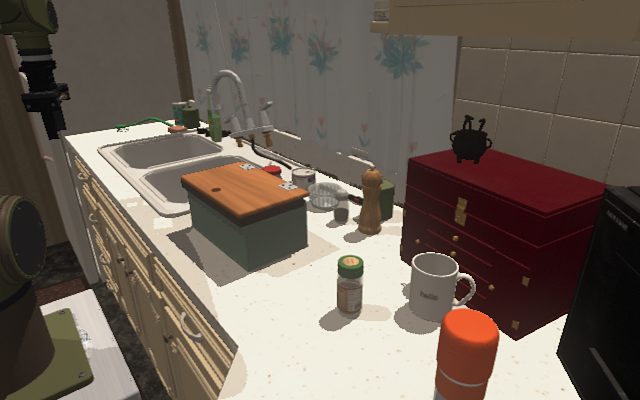

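View pics/top0.png

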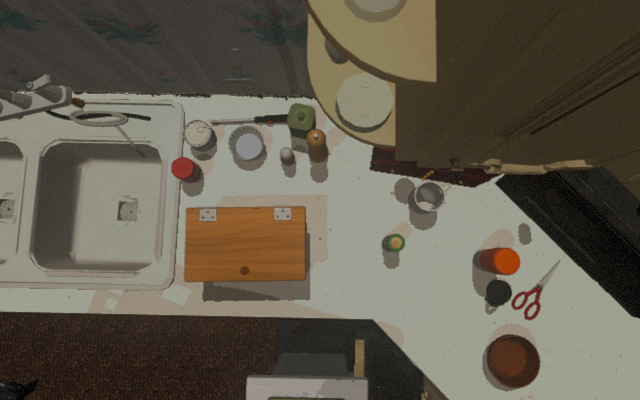

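The scene view shows the shut box with its thumb mark near (215,190) and the jar at (350,285). In the top view the lid corners are about (187,207), (306,207), (305,281) and (185,280), the mark is at (244,270) and the jar cap at (395,242).

```bash
cat > h.py <<'E'
import numpy as np, cv2
from scipy.spatial.transform import Rotation as Rn
def R(a): return Rn.from_euler('xyz',a,degrees=True).as_matrix()
def ray(p,uv):
    d=np.array([(uv[0]-p['cx'])/p['fx'],(uv[1]-p['cy'])/p['fy'],1]); return np.array(p['xyz']),R(p['attitude'])@d
def onz(p,uv,z):
    o,d=ray(p,uv); return o+d*(z-o[2])/d[2]
def proj(p,X):
    c=R(p['attitude']).T@(np.array(X)-p['xyz']); return np.array([p['fx']*c[0]/c[2]+p['cx'],p['fy']*c[1]/c[2]+p['cy']])
def two(p,a,q,b):
    o1,d1=ray(p,a);o2,d2=ray(q,b)
    s=np.linalg.lstsq(np.c_[d1,-d2],o2-o1,rcond=None)[0]
    A=o1+s[0]*d1;B=o2+s[1]*d2
    return (A+B)/2,np.linalg.norm(A-B)
def blob(m,lo=20):
    m=m.astype(np.uint8); n,l,s,c=cv2.connectedComponentsWithStats(m)
    return [(c[i].round(1),s[i].tolist()) for i in range(1,n) if s[i][4]>=lo]
E
python3 - <<'E'
from bench import *
from h import *
pt,ps=camera_params("top"),camera_params("scene")
t=cv2.cvtColor(cv2.imread("pics/top0.png"),cv2.COLOR_BGR2HSV); s=cv2.cvtColor(cv2.imread("pics/scene0.png"),cv2.COLOR_BGR2HSV)
print("lid center pix",t[240,220],s[190,250]); 
m=cv2.inRange(t,(5,110,80),(16,255,255)); m[:, :170]=0;m[:195]=0;m[300:]=0;m[:,320:]=0
c=max(cv2.findContours(m,0,2)[0],key=cv2.contourArea); r=cv2.minAreaRect(c);b=cv2.boxPoints(r);print(r)
for q in b: print("lid corner",q,onz(pt,q,.1405))
bx=np.mean([onz(pt,q,.1405) for q in b],0);print(bx)
lo=t[262:278,234:254,2];print("mark",blob(lo<0.6*np.median(lo),5))
g=cv2.inRange(t,(35,80,30),(85,255,255));g[:220]=0;g[260:]=0;g[:,:375]=0;g[:,415:]=0
c=max(cv2.findContours(g,0,2)[0],key=cv2.contourArea);e=cv2.minEnclosingCircle(c);print("cap",e,onz(pt,e[0],.106))
X=onz(pt,e[0],.106);print("cap proj in scene",proj(ps,X),proj(ps,[X[0],X[1],0]))
g=cv2.inRange(s,(35,80,30),(85,255,255));g[:240]=0;g[290:]=0;g[:,:320]=0;g[:,380:]=0
print("scene cap",blob(g))
E
```

```text
lid center pix [ 15 182 130] [ 12 157 182]
((244.42547607421875, 243.76071166992188), (74.2015380859375, 121.78193664550781), 89.25594329833984)
lid corner [183.05786 207.4538 ] [0.58168732 0.3051558  0.1405    ]
lid corner [304.82953 205.87234] [0.59175089 0.01039645 0.1405    ]
lid corner [305.7931  280.06763] [0.41486277 0.00320803 0.1405    ]
lid corner [184.02142 281.64908] [0.40519201 0.29156387 0.1405    ]
[0.49837325 0.15258103 0.1405    ]
mark []
cap ((395.4337158203125, 242.37844848632812), 8.762760162353516) [ 0.5090981  -0.21501327  0.106     ]
cap proj in scene [349.50171902 259.77960461] [348.27264056 309.173702  ]
scene cap [(array([350. , 262.9]), [338, 256, 25, 13, 143])]
```

```bash
cat >> h.py <<'E'
def go(obs,X):  # world target -> tool-axes shift
    return (R(obs['orientation']).T@(np.array(X)-obs['eef_pos'])).round(4)
E
python3 -m inch '[[0,0,0,0,-0.119],[0,0,0,0,-0.119],[0,0,0,0,-0.12]]'
python3 - <<'E'
from bench import *
from h import *
o=get_obs();print(o['orientation'],go(o,[.4344,.150,.25]))
pt=camera_params("top");print("mark",onz(pt,(244,270),.1405))
E
```

```text
t: 0.35
eef_pos: [0.2036, 0.6169, 0.2329]
orientation: [-179.9, -0.0, -177.4]
contact_force: [-0.3, 0.4, -0.1]
grip_width: 0.844
finger_force: 0.0
[-1.79931803e+02 -3.29117150e-02 -1.77416334e+02] [-0.2095 -0.4768 -0.0167]
mark [0.43536381 0.15077091 0.1405    ]
```

```bash
python3 -m inch '[[0,-0.015,-0.034,-0.001,0],[0,-0.015,-0.034,-0.001,0],[0,-0.015,-0.034,-0.001,0],[0,-0.015,-0.034,-0.001,0],[0,-0.015,-0.034,-0.001,0],[0,-0.015,-0.034,-0.001,0],[0,-0.015,-0.034,-0.001,0],[0,-0.015,-0.034,-0.001,0],[0,-0.015,-0.034,-0.001,0],[0,-0.015,-0.034,-0.001,0],[0,-0.015,-0.034,-0.001,0],[0,-0.015,-0.034,-0.001,0]]' >/dev/null
python3 -m inch '[[0,-0.015,-0.034,-0.001,0],[0,-0.015,-0.034,-0.001,0],[0,0,0,0,0],[0,0,0,0,0]]'
python3 - <<'E'
from bench import *
from h import *
p=camera_params("wrist");w=camera("wrist")[:,:,::-1];cv2.imwrite("pics/w1.png",w)
o=get_obs();print(o['eef_pos'],o['orientation'],o['contact_force'])
print(proj(p,[.4354,.1508,.1405]),proj(p,[.5863,.156,.1405]))
E
```

```text
t: 1.68
eef_pos: [0.4326, 0.1484, 0.2473]
orientation: [180.0, -0.0, -178.0]
contact_force: [-0.6, 1.0, 0.8]
grip_width: 0.001
finger_force: 0.0
[0.43211071 0.14945648 0.24722078] [ 1.79976535e+02 -5.59386771e-02 -1.77864499e+02] [0.89388841 0.05385012 0.09941358]
[322.43640413 213.74140585] [322.2694518  370.29823833]
```

View pics/w1.png

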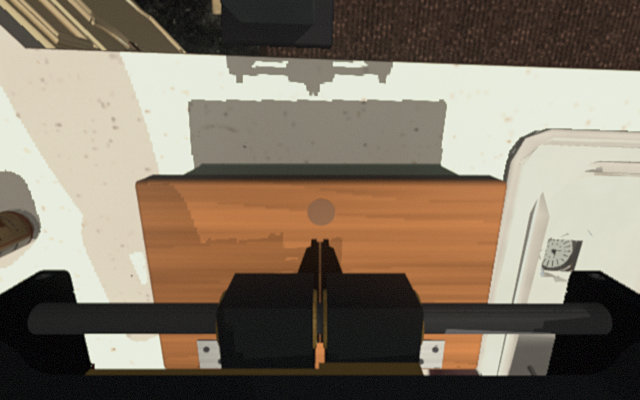

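The wrist view shows the thumb mark at (321,211), 3 px from the prediction. The lid is centred under the closed fingers, so I'm descending.

```bash
python3 -m inch '[[0,0,0.001,0.02,0],[0,0,0.001,0.02,0],[0,0,0,0.02,0],[0,0,0,0.015,0],[0,0,0,0.005,0],[0,0,0,0,0]]' && python3 -m inch '[[0,0,0,0.003,0],[0,0,0,0.003,0],[0,0,0,0.002,0],[0,0,0,0.002,0],[0,0,0,0,0]]'; python3 -m inch '[[0,0,0,0.002,0],[0,0,0,0.002,0],[0,0,0,0,0]]'
```

```text
t: 2.23
eef_pos: [0.4305, 0.1528, 0.1658]
orientation: [-180.0, -0.2, -177.6]
contact_force: [-0.5, -0.1, 0.3]
grip_width: 0.003
finger_force: 0.0
t: 2.65
eef_pos: [0.4326, 0.1522, 0.1585]
orientation: [179.9, 0.1, -177.8]
contact_force: [-1.8, 1.1, 3.3]
grip_width: 0.005
finger_force: 1.8
t: 2.9
eef_pos: [0.4325, 0.1521, 0.1539]
orientation: [179.9, 0.1, -177.8]
contact_force: [-1.3, 2.7, 4.4]
grip_width: 0.004
finger_force: 2.1
```

```bash
python3 -m inch '[[0,0,0,0.002,0],[0,0,0,0,0]]'; python3 -m inch '[[0,0,0,0.001,0],[0,0,0,0,0]]'|grep -E "eef|contact"
```

```text
t: 3.07
eef_pos: [0.4324, 0.1521, 0.1519]
orientation: [180.0, 0.0, -177.8]
contact_force: [-1.3, 2.5, 5.3]
grip_width: 0.004
finger_force: 2.4
eef_pos: [0.4325, 0.1521, 0.1516]
contact_force: [-3.4, 1.2, 7.2]
```

```bash
python3 -m inch '[[0,0,0,0.001,0],[0,0,0,0,0]]'|grep -E "eef|contact"; python3 -m inch '[[0,0,0,0.001,0],[0,0,0,0,0]]'|grep -E "eef|contact"
```

```text
eef_pos: [0.4325, 0.1521, 0.1514]
contact_force: [-4.9, 2.0, 11.8]
eef_pos: [0.4325, 0.1522, 0.1511]
contact_force: [-7.9, 1.3, 14.4]
```

```bash
python3 - <<'E'
import numpy as np
th=np.linspace(0,1.60,51); r=np.linspace(.164,.150,51); h=.0125
x=-r*np.cos(th)+h*np.sin(th); z=r*np.sin(th)+h*np.cos(th)
for i in range(0,50,5): print(i,"th",th[i+5].round(2),"tool dx,dz per row mm",(-(x[i+5]-x[i])/5*1000).round(1),(-(z[i+5]-z[i])/5*1000).round(1),"TCP z",(.128+z[i+5]+.019).round(4),"TCP bx",(x[i+5]+.01).round(4))
E
python3 -m inch '[[0,0,0,-0.002,0],[0,0,0,-0.002,0],[0,0,0,-0.002,0],[0,0,0,-0.002,0],[0,0,0,-0.002,0],[0,0,0,-0.002,0],[0,0,0,0,0]]'
```

```text
0 th 0.16 tool dx,dz per row mm -1.1 -5.1 TCP z 0.1852 TCP bx -0.1485
5 th 0.32 tool dx,dz per row mm -1.9 -4.9 TCP z 0.2096 TCP bx -0.1391
10 th 0.48 tool dx,dz per row mm -2.6 -4.5 TCP z 0.2319 TCP bx -0.126
15 th 0.64 tool dx,dz per row mm -3.3 -3.9 TCP z 0.2516 TCP bx -0.1096
20 th 0.8 tool dx,dz per row mm -3.8 -3.3 TCP z 0.2683 TCP bx -0.0904
25 th 0.96 tool dx,dz per row mm -4.3 -2.7 TCP z 0.2816 TCP bx -0.069
30 th 1.12 tool dx,dz per row mm -4.6 -1.9 TCP z 0.2912 TCP bx -0.0459
35 th 1.28 tool dx,dz per row mm -4.8 -1.1 TCP z 0.297 TCP bx -0.0218
40 th 1.44 tool dx,dz per row mm -4.9 -0.4 TCP z 0.2987 TCP bx 0.0026
45 th 1.6 tool dx,dz per row mm -4.8 0.4 TCP z 0.2966 TCP bx 0.0269
t: 4.15
eef_pos: [0.4327, 0.1517, 0.1612]
orientation: [-180.0, 0.1, -177.8]
contact_force: [0.5, 1.1, 3.4]
grip_width: 0.002
finger_force: 1.5
```

```bash
python3 -m inch '[[0,-0.001,0,-0.004,0],[0,-0.001,0,-0.005,0],[0,-0.001,0,-0.005,0],[0,-0.001,0,-0.005,0],[0,-0.001,0,-0.005,0]]' |grep -E "eef|contact"; python3 -m inch '[[0,-0.002,0,-0.005,0],[0,-0.002,0,-0.005,0],[0,-0.002,0,-0.005,0],[0,-0.002,0,-0.005,0],[0,-0.002,0,-0.005,0],[0,0,0,0,0]]' |grep -E "eef|contact"
python3 - <<'E'
from bench import *
from h import *
s=camera("scene")[:,:,::-1];cv2.imwrite("pics/s2.png",s[120:280,130:370].repeat(2,0).repeat(2,1))
E
```

```text
eef_pos: [0.4369, 0.1518, 0.185]
contact_force: [-1.5, -0.6, 2.8]
eef_pos: [0.4483, 0.1525, 0.2113]
contact_force: [-0.2, -0.6, 4.2]
```

View pics/s2.png

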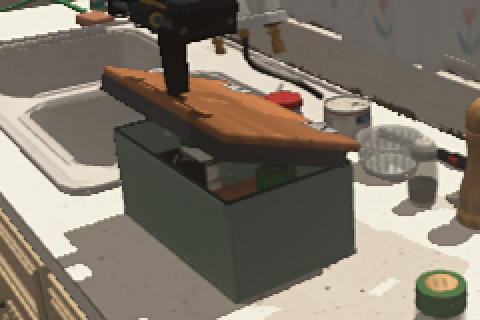

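The crop shows the lid about 0.32 rad open and riding under the fingers at about (180,90), with a green cap in the near bay. Continuing.

```bash
python3 -m inch '[[0,-0.0026,0,-0.0045,0],[0,-0.0026,0,-0.0045,0],[0,-0.0026,0,-0.0045,0],[0,-0.0026,0,-0.0045,0],[0,-0.0026,0,-0.0045,0],[0,-0.0033,0,-0.0039,0],[0,-0.0033,0,-0.0039,0],[0,-0.0033,0,-0.0039,0],[0,-0.0033,0,-0.0039,0],[0,-0.0033,0,-0.0039,0]]' |grep -E "eef|contact"; python3 -m inch '[[0,-0.0038,0,-0.0033,0],[0,-0.0038,0,-0.0033,0],[0,-0.0038,0,-0.0033,0],[0,-0.0038,0,-0.0033,0],[0,-0.0038,0,-0.0033,0],[0,-0.0043,0,-0.0027,0],[0,-0.0043,0,-0.0027,0],[0,-0.0043,0,-0.0027,0],[0,-0.0043,0,-0.0027,0],[0,-0.0043,0,-0.0027,0],[0,0,0,0,0]]' |grep -E "eef|contact"
```

```text
eef_pos: [0.4771, 0.1536, 0.252]
contact_force: [0.3, 0.2, 2.5]
eef_pos: [0.5182, 0.1552, 0.2823]
contact_force: [1.0, -1.2, 2.8]
```

```bash
python3 -m inch '[[0,-0.0046,0,-0.0019,0],[0,-0.0046,0,-0.0019,0],[0,-0.0046,0,-0.0019,0],[0,-0.0046,0,-0.0019,0],[0,-0.0046,0,-0.0019,0],[0,-0.0048,0,-0.0011,0],[0,-0.0048,0,-0.0011,0],[0,-0.0048,0,-0.0011,0],[0,-0.0048,0,-0.0011,0],[0,-0.0048,0,-0.0011,0]]' |grep -E "eef|contact"; python3 -m inch '[[0,-0.0049,0,-0.0004,0],[0,-0.0049,0,-0.0004,0],[0,-0.0049,0,-0.0004,0],[0,-0.0049,0,-0.0004,0],[0,-0.004,0,0,0],[0,-0.004,0,0,0],[0,-0.003,0,0,0],[0,-0.003,0,0,0],[0,-0.003,0,0,0],[0,0,0,0,0]]' |grep -E "eef|contact"; python3 -m inch '[[0,-0.003,0,0,0],[0,-0.003,0,0,0],[0,-0.002,0,0,0],[0,-0.002,0,0,0],[0,-0.002,0,0,0],[0,0,0,0,0]]' |grep -E "eef|contact"
```

```text
eef_pos: [0.5646, 0.157, 0.2967]
contact_force: [1.1, 0.1, 2.0]
eef_pos: [0.601, 0.1584, 0.2981]
contact_force: [2.3, -0.9, 0.9]
eef_pos: [0.6124, 0.159, 0.2977]
contact_force: [0.3, 0.4, 0.6]
```

```bash
python3 -m inch '[[0,-0.008,0,0,0],[0,-0.004,0,-0.02,0],[0,0,0,-0.03,0],[0,0,0,-0.03,0],[0,0,-0.01,-0.01,0],[0,0,-0.03,0,0],[0,0.01,-0.034,0,0],[0,0.013,-0.034,0,0],[0,0.013,-0.034,0,0],[0,0.013,-0.034,0,0],[0,0.013,-0.034,0,0],[0.8,0.013,-0.034,0,0]]' |grep -E "eef|contact"; python3 -m inch '[[0.8,0.013,-0.034,0,0],[0.8,0.013,-0.034,0.01,0],[0.8,0.013,-0.034,0.03,0],[0.8,0.01,-0.034,0.035,0],[0.8,0,0,0.035,0],[0.8,0,0,0.02,0],[0.8,0,0,0,0]]'
python3 - <<'E'
from bench import *
from h import *
pt=camera_params("top");t=camera("top")[:,:,::-1];cv2.imwrite("pics/t3.png",t[90:310,150:470].repeat(2,0).repeat(2,1))
p=camera_params("wrist");w=camera("wrist")[:,:,::-1];cv2.imwrite("pics/w3.png",w)
o=get_obs();print(o['eef_pos'],go(o,[.509,-.215,.1]),proj(p,[.509,-.215,.106]))
E
```

```text
eef_pos: [0.5582, -0.0894, 0.3874]
contact_force: [0.6, -0.4, -0.4]
t: 10.62
eef_pos: [0.515, -0.2153, 0.2601]
orientation: [179.7, -0.6, -177.9]
contact_force: [-0.6, -0.1, -0.4]
grip_width: 0.508
finger_force: 0.0
[ 0.51781227 -0.21579051  0.26663541] [0.0085 0.001  0.1667] [319.76814381 187.14732274]
```

View pics/t3.png

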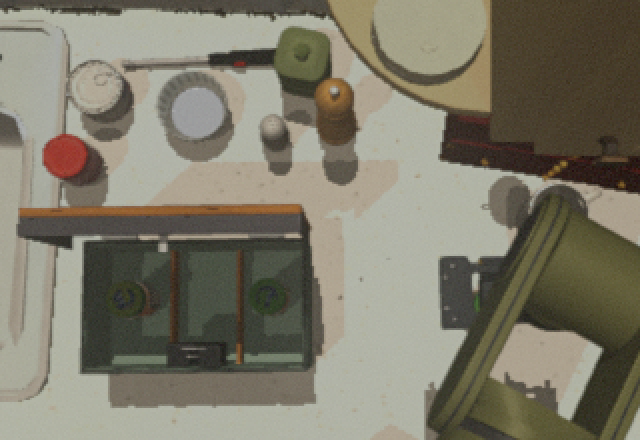

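View pics/w3.png

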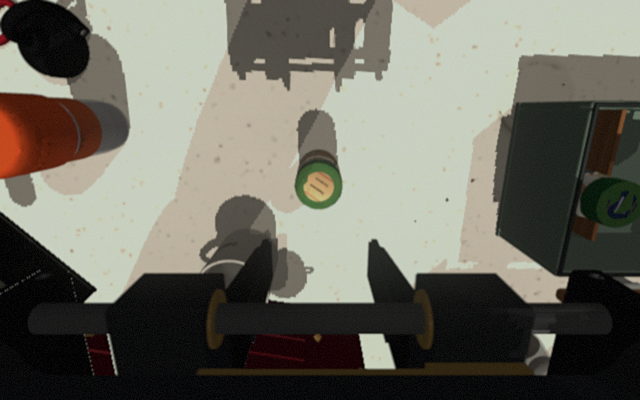

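The free bay is the middle one; the caps are in the left and right bays, at (127,298) and (268,296) in the crop. The lid stands upright. The wrist view has the cap at (319,187), as predicted.

```bash
python3 -m inch '[[0.85,0.007,0.001,0.02,0],[0.85,0,0,0.02,0],[0.85,0,0,0.02,0],[0.85,0,0,0,0],[0.85,0,0,0,0]]'; python3 - <<'E'
from bench import *
from h import *
for i in range(2):
    o=get_obs();print(o['eef_pos'],go(o,[.509,-.215,.075]))
    p=camera_params("wrist");w=camera("wrist")
    g=cv2.inRange(cv2.cvtColor(w,cv2.COLOR_RGB2HSV),(35,80,30),(85,255,255));g[260:]=0;g[:,:240]=0;g[:,400:]=0
    c=max(cv2.findContours(g,0,2)[0],key=cv2.contourArea);e=cv2.minEnclosingCircle(c);print(e,onz(p,e[0],.106))
E
```

```text
t: 11.13
eef_pos: [0.5119, -0.2148, 0.2089]
orientation: [-180.0, 0.1, -177.7]
contact_force: [0.5, -0.5, -0.4]
grip_width: 0.847
finger_force: 0.0
[ 0.51191457 -0.21483042  0.20885276] [0.003  0.     0.1339]
((317.7597961425781, 204.65469360351562), 28.021100997924805) [ 0.50638953 -0.21646172  0.106     ]
[ 0.51247709 -0.21518886  0.2099564 ] [0.0038 0.0006 0.1349]
((318.240966796875, 202.27711486816406), 28.314855575561523) [ 0.50557132 -0.21661095  0.106     ]
```

```bash
python3 -m inch '[[0.85,0.005,-0.001,0.02,0],[0.85,0,0,0.03,0],[0.85,0,0,0.03,0],[0.85,0,0,0.03,0],[0.85,0,0,0.025,0],[0.85,0,0,0,0],[0,0,0,0,0],[0,0,0,0,0],[0,0,0,0,0],[0,0,0,0,0],[0,0,0,0,0],[0,0,0,0,0]]';python3 -m inch '[[0,0,0,0,0],[0,0,0,0,0]]'; python3 -m inch '[[0,0,0,-0.01,0],[0,0,0,-0.02,0],[0,0,0,-0.03,0],[0,0,0,-0.03,0],[0,0,0,-0.03,0],[0,0,0,-0.03,0],[0,0,0,0,0]]'
python3 - <<'E'
from bench import *
from h import *
w=camera("wrist")[:,:,::-1];cv2.imwrite("pics/w4.png",w)
o=get_obs();print(o['eef_pos'])
pt=camera_params("top");c=cv2.imread("pics/t3.png")
print("top-rim corners box (crop px/2 + off)")
for q in [(82,240),(313,240),(311,372),(82,372)]:
    print(onz(pt,(q[0]/2+150,q[1]/2+90),.117))
print("middle dividers top", [onz(pt,(u/2+150,300/2+90),.047) for u in (174,240)])
E
```

```text
t: 12.23
eef_pos: [0.507, -0.2164, 0.0737]
orientation: [-179.9, 0.1, -177.8]
contact_force: [-0.5, 0.0, -0.6]
grip_width: 0.483
finger_force: 0.0
t: 12.4
eef_pos: [0.507, -0.2163, 0.0736]
orientation: [-180.0, 0.1, -177.8]
contact_force: [-0.9, 0.6, 5.3]
grip_width: 0.476
finger_force: 30.0
t: 12.98
eef_pos: [0.5092, -0.2176, 0.2305]
orientation: [-179.6, 0.6, -177.7]
contact_force: [1.0, -0.1, -0.2]
grip_width: 0.475
finger_force: 30.0
[ 0.50816438 -0.2169911   0.22723252]
top-rim corners box (crop px/2 + off)
[0.57806049 0.29333418 0.117     ]
[0.58408163 0.00728928 0.117     ]
[0.42294505 0.00533496 0.117     ]
[0.41717061 0.28340795 0.117     ]
middle dividers top [array([0.50804174, 0.19104992, 0.047     ]), array([0.50985215, 0.10450765, 0.047     ])]
```

View pics/w4.png

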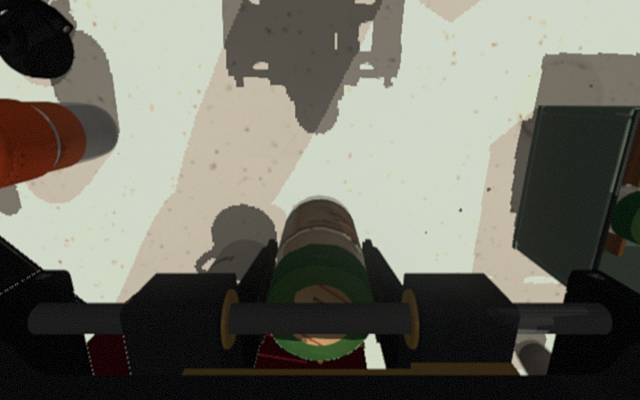

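The wrist view shows the jar gripped upright, with its cap at (320,310) between the jaws. Carrying it over the middle bay.

```bash
python3 -m inch '[[0,-0.001,0.015,-0.01,0],[0,-0.0013,0.03,0,0],[0,-0.0013,0.034,0,0],[0,-0.0013,0.034,0,0],[0,-0.0013,0.034,0,0],[0,-0.0013,0.034,0,0],[0,-0.0013,0.034,0,0],[0,-0.0013,0.034,0,0],[0,-0.0013,0.034,0,0],[0,-0.0013,0.034,0,0],[0,-0.0013,0.034,0,0],[0,-0.001,0.015,0,0]]' >/dev/null;python3 -m inch '[[0,0,0,0,0],[0,0,0,0,0]]'; python3 - <<'E'
from bench import *
from h import *
o=get_obs();print(go(o,[.509,.150,.083]))
w=camera("wrist")[:,:,::-1];cv2.imwrite("pics/w5.png",w)
p=camera_params("wrist");o=get_obs();print(o['eef_pos'],go(o,[.509,.150,.083]))
E
```

```text
t: 14.2
eef_pos: [0.5057, 0.1511, 0.2308]
orientation: [-180.0, -0.2, -177.6]
contact_force: [0.6, -0.6, -1.0]
grip_width: 0.476
finger_force: 30.0
[-0.0038 -0.0011  0.1478]
[0.50599171 0.15029976 0.23111358] [-0.0034 -0.0003  0.1481]
```

View pics/w5.png

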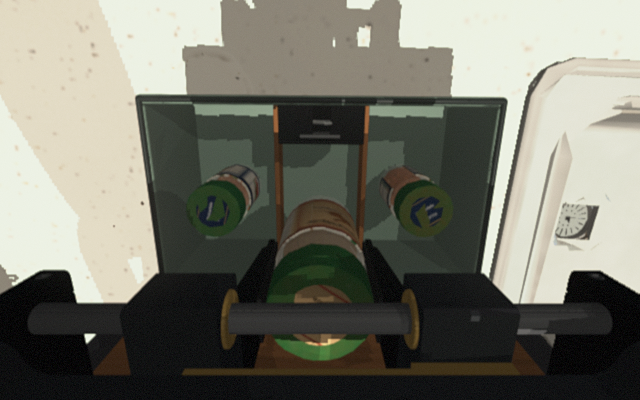

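The wrist view has the jar centred between the dividers (277 and 365 px) over the middle bay. Lowering it.

```bash
python3 -m inch '[[0,-0.003,0,0.02,0],[0,0,0,0.025,0],[0,0,0,0.025,0],[0,0,0,0.025,0],[0,0,0,0.02,0],[0,0,0,0.015,0],[0,0,0,0.01,0],[0,0,0,0.007,0],[0,0,0,0,0],[0,0,0,0,0]]'; python3 -m inch '[[0,0,0,0.001,0],[0,0,0,0.001,0],[0,0,0,0,0]]'
```

```text
t: 15.08
eef_pos: [0.5103, 0.15, 0.0858]
orientation: [180.0, 0.0, -177.8]
contact_force: [0.2, -0.2, -0.7]
grip_width: 0.475
finger_force: 30.0
t: 15.33
eef_pos: [0.5106, 0.1505, 0.0843]
orientation: [180.0, 0.1, -177.8]
contact_force: [-0.3, -0.8, -0.6]
grip_width: 0.475
finger_force: 30.0
```

```bash
python3 -m inch '[[0,0,0,0.001,0],[0,0,0,0.001,0],[0,0,0,0,0]]'|grep -E "eef|cont"; python3 -m inch '[[0,0,0,0.001,0],[0,0,0,0,0]]'|grep -E "eef|cont"
```

```text
eef_pos: [0.51, 0.1505, 0.0814]
contact_force: [-0.2, -0.6, -0.6]
eef_pos: [0.5101, 0.1505, 0.0806]
contact_force: [-0.3, 0.1, 0.7]
```

```bash
python3 -m inch '[[0.52,0,0,0,0],[0.56,0,0,0,0],[0.62,0,0,0,0],[0.62,0,0,0,0],[0.62,0,0,-0.005,0],[0.62,0,0,-0.015,0],[0.62,0,0,-0.03,0],[0.62,0,0,-0.03,0],[0.62,0,0,-0.03,0],[0.62,0,0,-0.03,0],[0.62,0,0,-0.035,0],[0.3,0,0,-0.035,0]]'; python3 - <<'E'
from bench import *
from h import *
w=camera("wrist")[:,:,::-1];cv2.imwrite("pics/w6.png",w)
E
```

```text
t: 16.75
eef_pos: [0.5095, 0.1503, 0.2922]
orientation: [-180.0, -0.0, -177.7]
contact_force: [-0.0, 0.1, -1.0]
grip_width: 0.586
finger_force: 0.0
```

View pics/w6.png

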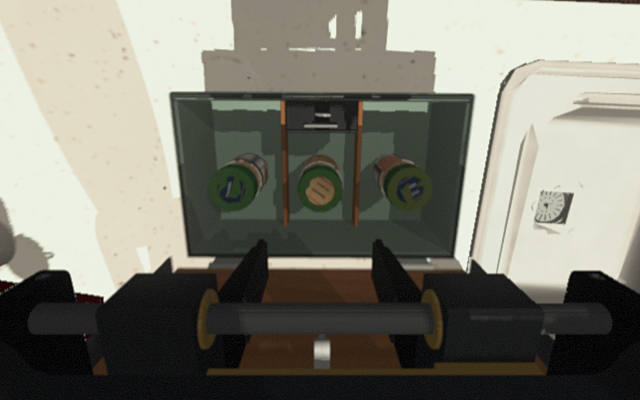

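The wrist view shows three jars standing, caps at (235,187), (320,187) and (407,187), the middle one upright in its bay. Now over the lid to its back face.

```bash
python3 -m inch '[[0,0,0,-0.03,0],[0,0,0,-0.035,0],[0,0,0,-0.025,0],[0,-0.02,0,0,0],[0,-0.03,0,0,0],[0,-0.03,0,0,0],[0,-0.03,0,0,0],[0,-0.016,0,0,0],[0,0,0,0,0],[0,0,0,0,0]]';python3 -m inch '[[0,0,0,0.02,0],[0,0,0,0.03,0],[0,0,0,0.025,0],[0,0,0,0.01,0],[0,0,0,0,0],[0,0,0,0,0]]'
```

```text
t: 17.63
eef_pos: [0.636, 0.1552, 0.3797]
orientation: [-180.0, -0.1, -177.8]
contact_force: [-0.3, -0.3, 0.2]
grip_width: 0.002
finger_force: 0.0
t: 18.13
eef_pos: [0.6354, 0.1554, 0.2963]
orientation: [180.0, 0.0, -177.7]
contact_force: [-0.0, -0.1, 0.9]
grip_width: 0.005
finger_force: 0.0
```

```bash
python3 -m inch '[[0,0.006,0,0,0],[0,0.006,0,0,0],[0,0.006,0,0,0],[0,0.004,0,0,0],[0,0.004,0,0,0],[0,0.004,0,-0.0004,0],[0,0.0048,0,-0.0004,0],[0,0.0048,0,-0.0004,0],[0,0.0048,0,-0.0004,0],[0,0,0,0,0]]'|grep -E "eef|cont";python3 -m inch '[[0,0.0049,0,0.0004,0],[0,0.0049,0,0.0004,0],[0,0.0049,0,0.0004,0],[0,0.0049,0,0.0004,0],[0,0.0049,0,0.0004,0],[0,0.0048,0,0.0011,0],[0,0.0048,0,0.0011,0],[0,0.0048,0,0.0011,0],[0,0.0048,0,0.0011,0],[0,0.0048,0,0.0011,0]]'|grep -E "eef|cont"
```

```text
eef_pos: [0.5909, 0.1536, 0.2971]
contact_force: [1.9, 0.7, -0.8]
eef_pos: [0.5427, 0.1516, 0.2895]
contact_force: [1.7, 0.2, 0.1]
```

```bash
python3 -m inch '[[0,0.0046,0,0.0019,0],[0,0.0046,0,0.0019,0],[0,0.0046,0,0.0019,0],[0,0.0046,0,0.0019,0],[0,0.0046,0,0.0019,0],[0,0.0043,0,0.0027,0],[0,0.0043,0,0.0027,0],[0,0.0043,0,0.0027,0],[0,0.0043,0,0.0027,0],[0,0.0043,0,0.0027,0]]'|grep -E "eef|cont";python3 -m inch '[[0,0.0038,0,0.0033,0],[0,0.0038,0,0.0033,0],[0,0.0038,0,0.0033,0],[0,0.0038,0,0.0033,0],[0,0.0038,0,0.0033,0],[0,0.0033,0,0.0039,0],[0,0.0033,0,0.0039,0],[0,0.0033,0,0.0039,0],[0,0.0033,0,0.0039,0],[0,0.0033,0,0.0039,0]]'|grep -E "eef|cont"
```

```text
eef_pos: [0.4983, 0.15, 0.2663]
contact_force: [2.3, 0.2, 0.9]
eef_pos: [0.4629, 0.1485, 0.2303]
contact_force: [2.8, 0.0, 1.3]
```

```bash
python3 -m inch '[[0,0.0026,0,0.0045,0],[0,0.0026,0,0.0045,0],[0,0.0026,0,0.0045,0],[0,0.0026,0,0.0045,0],[0,0.0026,0,0.0045,0],[0,0.002,0,0.005,0],[0,0.002,0,0.005,0],[0,0.002,0,0.005,0],[0,0.002,0,0.005,0]]'|grep -E "eef|cont";python3 -m inch '[[0,0.001,0,0.004,0],[0,0.001,0,0.004,0],[0,0,0,0.003,0],[0,0,0,0.003,0],[0,0,0,0.003,0],[0,0,0,0,0]]'|grep -E "eef|cont"
```

```text
eef_pos: [0.4421, 0.1477, 0.1877]
contact_force: [3.6, 0.0, 1.6]
eef_pos: [0.4392, 0.1476, 0.17]
contact_force: [-2.5, 0.8, 2.8]
```

```bash
python3 -m inch '[[0,0.003,0.001,0.002,0],[0,0.002,0.001,0.003,0],[0,0,0,0.003,0],[0,0,0,0.003,0],[0,0,0,0.002,0],[0,0,0,0.002,0],[0,0,0,0,0]]'|grep -E "eef|cont";python3 -m inch '[[0,0,0,0.002,0],[0,0,0,0,0]]'|grep -E "eef|cont"
```

```text
eef_pos: [0.4349, 0.1494, 0.1555]
contact_force: [0.4, -1.2, 3.6]
eef_pos: [0.4348, 0.1494, 0.1537]
contact_force: [-1.6, -2.0, 4.5]
```

```bash
python3 -m inch '[[0,0,0,0.002,0],[0,0,0,0.001,0],[0,0,0,0,0]]'|grep -E "eef|cont";python3 -m inch '[[0,0,0,0.001,0],[0,0,0,0,0]]'|grep -E "eef|cont";python3 -m inch '[[0,0,0,0.001,0],[0,0,0,0,0]]'|grep -E "eef|cont"
```

```text
eef_pos: [0.4348, 0.1494, 0.1516]
contact_force: [-3.3, -1.6, 7.2]
eef_pos: [0.4349, 0.1495, 0.1514]
contact_force: [-5.0, -2.6, 10.8]
eef_pos: [0.4349, 0.1495, 0.1511]
contact_force: [-7.2, -2.7, 15.2]
```

```bash
python3 -m inch '[[0,0,0,-0.001,0],[0,0,0,-0.001,0],[0,0,0,-0.001,0],[0,0,0,-0.001,0],[0,0,0,-0.001,0],[0,0,0,-0.001,0],[0,0,0,-0.001,0],[0,0,0,-0.001,0],[0,0,0,0,0]]'|grep -E "eef|cont";python3 -m inch '[[0,0,0,-0.001,0],[0,0,0,-0.001,0],[0,0,0,-0.001,0],[0,0,0,-0.001,0],[0,0,0,0,0]]'|grep -E "eef|cont|fing"
```

```text
eef_pos: [0.435, 0.1495, 0.1572]
contact_force: [-2.2, -1.2, 3.0]
eef_pos: [0.4351, 0.1496, 0.1608]
contact_force: [0.2, 0.1, -0.8]
finger_force: 0.0
```

The force is gone at a height where the free lid pushed back with 3.4 N, so the catch is holding. Withdrawing to check.

```bash
python3 -m inch '[[0,0,0,-0.003,0],[0,0,0,-0.006,0],[0,0,0,-0.02,0],[0,0,0,-0.03,0],[0,0,0,-0.03,0],[0,0.02,0,-0.03,0],[0,0.03,0,-0.02,0],[0,0.02,0,0,0],[0,0,0,0,0],[0,0,0,0,0]]'
python3 - <<'E'
from bench import *
from h import *
s=camera("scene")[:,:,::-1];cv2.imwrite("pics/s9.png",s)
E
```

```text
t: 26.05
eef_pos: [0.365, 0.1468, 0.3008]
orientation: [180.0, 0.1, -177.7]
contact_force: [-0.2, -0.1, -0.1]
grip_width: 0.007
finger_force: 0.0
```

View pics/s9.png

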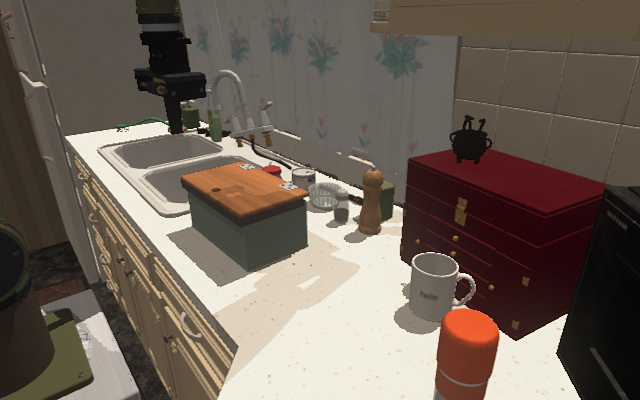

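The lid is shut with its mark at (215,190). The mug (435,285), salt (342,207) and pepper (370,200) are where they were, and the hand is clear.

```bash
python3 -c "
from bench import *
print(close_job())"
```

```text
the job is handed in; nothing more can be done
None
```

The job is handed in at about 26 s: the jar stands upright in the middle bay, the catch is holding the lid shut by itself, and the mug, salt and pepper look unmoved in the last picture.

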